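# Clear the offcut trap of the saw's dust extraction and close it again

### The arm

A 6-joint arm with a two-finger parallel gripper is mounted at the origin on a cart in front of the work surface, level with it; the furniture and walls round the work are solid. World frame = base frame: x ahead of the robot, y to its left, z up, the work surface at z = 0. Lengths are in mm, angles in rad, forces in N, time in s.
With the tool pointing down it reaches from about 275 to 750 mm from the base axis. Payload 10.2 kg.
Tool frame: the origin (TCP) lies at the very end of the fingers, on their centre line; the grasp point (between the pads) lies 19 mm behind it; z points along the fingers, y is the line along which they close (so a half turn about z gives the same grasp; the last joint's range is limited). The gripper opens to 85 mm and grips with 20 to 120 N. Pads are 22 mm wide; open, the fingers measure 114 mm over their backs; the gripper's body (76 mm by 85 mm) begins 54 mm behind the grasp point. The pads swing forward as they close: fully open they stand 13 mm farther back than shut.
Start: joints at [0.939, 0.313, 1.498, -0, 1.331, -0.223], TCP at [208.705, 481.74, 231.294] pointing down, gripper open.
Joint ranges: [-2.94, 2.94], [-0.97, 2.17], [0.19, 2.56], [-1.23, 4.37], [0.02, 3.11], [-2.88, 2.88]. Speed limits (rad/s): [2.39, 2.39, 3.01, 3.14, 3.14, 3.14].

### API

Orientations are given as a unit quaternion [w, x, y, z].
In Python, from rig import ctrl, vision gives the robot as it stands. The module is installed in compiled form; this text tells all that it offers.
- The arm moves only by the tool play_rows, never from a script. Its arguments are lists of equal length, an entry for each row: "translation": the shift along the tool's x, y, z in m, a list of three; "rotation": the turn, a rotation vector about the tool's x, y, z in rad, a list of three; "gripper": the gripper's target within -1 to 1 (shut at 1, half-way at 0, fully open at -1). A call has 1 to 10 rows; each row is the pose to reach, as a shift and turn from the pose commanded when the call began, along the tool's axes at that moment; what a row does not reach only later rows make up. A row lasts 1/8 s, in which the tool goes at most 62.5 mm and 10.7 degrees, less where a joint would pass 70% of its speed; a pose out of reach is approached as far as the arm can. A call with a gripper value outside its range is refused whole. The fingers move at their own pace and stop on an object; "force" is the grip in N (left out, the last holds). Time passes only in rows, so rows that repeat a pose let the fingers close. It gives the time, the measured TCP pose, the force, the opening and the grip force at its end, in the units of the state.
- ctrl.sense(): the state, without advancing time (a new reading comes with each control period).
- vision.capture(name): name is "scene" or "side" or "wrist"; returns a dict with "pixels" (420x560x3 uint8, red, green, blue), "vfov" (degrees; the focal length in pixels is half the picture's height over the tangent of half this angle, whatever the lens; pixels are square), "cx", "cy" (the principal point, pixels), "rvec" (rotation vector, rad) and "tvec" (3), from world to camera coordinates, as OpenCV has them; the wrist camera has in their place "mount" (4x4, takes a point from camera to tool coordinates, whose origin is the TCP and whose axes are the flange's). Camera axes: x right, y down, z forward; pixel columns grow to the right and rows downward; lengths in mm; the calibration is good to about 2 mm. A picture is of the moment at which its call begins: read the wrist's pose just before it. There is no depth.
- ctrl.finish_job(): hands the job in; it is judged then, once.
The state is a dict: "time_s": time; "joints": joint angles; "dq": joint speeds; "tau": joint torques, N m; "eef_pos": TCP position; "ee_rot": TCP orientation; "force": force on the tool from outside, world axes, zero at the start; "wrist_torque": the same for the moment, N m; "grip_width": opening from 0.0 (shut) to 1.0 (fully open); "grip_force": force on a finger pad.
Only numpy, scipy, OpenCV 4.12 (cv2) and the standard library are available. Lean on these libraries where they do the work, as an engineer would, in place of code of your own. Each camera call takes 0.05 s, during which the arm holds its last target. There are 200 camera calls.

### The job

Offcuts from the saw have been sucked into the blue trap on the bench. Turn the red bayonet knob back to its stop and lift it out, swing the cover up and draw its tongue from under the far lip, and put every offcut that lies inside into the wooden crate. Then close the trap: hook the tongue under the lip, swing the cover down flat, put the knob back in and turn it clockwise to its stop so that the cover is locked; leave the other things on the bench where they are.

Things in the scene. Friction and masses are not known exactly. Their poses are not given: they have to be found in the camera images.
- trap: Offcut trap, fixed: low blue steel box with aluminium rim, 303 (x) x 220 (y) x 85 mm, duct stub on its left side. Origin: centre of its underside on the bench; x runs from its near end (robot side) to its far end, z up. Rim 6 mm thick, top at z = 85. Opening 212 x 170 mm: x = -84.5 to 127.5, y = -85 to 85. Floor inside at z = 22.
- trap_seat (a point): Where the cover's origin lies when the cover is home: above the middle of the opening, level with the top of the rim (trap x = 21.5, y = 0, z = 85 mm). Axes as the trap's. A timber rack hangs 0.6 m above the bench where x > 0.62 and y > 0.03 m.
- trap_lip (a point): Middle of the far edge of the opening, at the top of the rim (trap x = 127.5, y = 0, z = 85 mm). Here the rim is a lip, 6 mm thick, over a hollow 18 mm deep in x and 21 mm high, for the cover's tongue.
- trap_socket (a point): Axis of the knob's bayonet socket at the top of the near rim (trap x = -119.5, y = 0, z = 85 mm). Round hole of 34 mm with two slots along the trap's y, 14 mm wide, 56 mm over both. Green dots mark the slots, a red dot on the cover the locked position. On its near side a bearing pad 5 mm thick, as thick as the cover.
- cover: Grey sheet cover, 0.45 kg, locked by the knob's flange over its near edge. Origin: underside of the sheet, axes as the trap's when home. Sheet 5 mm thick, x = -121 to 102, y = -95 to 95, resting on near and side rims. Folded sides at y = +-77 to 81, 13 mm deep, enter the opening with 4 mm play each side. On the bench it lies level, origin 13 mm up.
- cover_tongue (a point): Middle of the tip of the cover's joggled tongue (cover x = 120, z = -10.5 mm). Tongue 140 mm wide, 8 to 13 mm below the sheet's underside, on a web at x = 97 to 102. Home, it reaches 14 mm under the lip (2 mm play), web 4 mm short of the lip. So tilt the near end up about 15 degrees to draw the tongue out (25 mm back), or to feed it under the lip before swinging down.
- cover_handle (a point): Middle of the cover's black bow handle: a bar 13 mm square, 104 mm long along the cover's y, at cover x = -8, y = 0, z = 40 mm; 28 mm free below the bar.
- knob: Bayonet knob, 0.18 kg, 61 mm high. Origin: centre of its foot, z up. Steel boss 30 mm dia. with two lugs along the knob's x (52 mm over both, 8 mm thick, 5 mm above the foot); black flange 68 mm dia. from z = 22.5 to 30; red grip bar above it. Same after half a turn. Home: flange on cover edge and bearing pad, foot 17.5 mm below the rim's top. Stands on its foot on the bench.
- knob_grip (a point): Grip point in the knob's red bar, 50 mm above its foot; bar 62 mm long along the knob's x, 14 mm thick, top at 61 mm. Bar along the trap's y, at the green dots: at the open stop, free to lift out or drop in. Turned 75 degrees (1.31 rad) clockwise seen from above, bar towards the cover: at the locked stop. It turns freely, with 2.5 mm of lift.
- scrap_a: Short timber offcut 35 (x) x 70 (y) x 35 mm, at the start lying in the trap under the cover. Origin: centre of its underside. May be absent.
- scrap_b: Long timber offcut 42 (x) x 140 (y) x 35 mm, at the start lying in the trap under the cover. Origin: centre of its underside. May be absent.
- scrap_c: Short timber offcut like scrap_a, 35 (x) x 70 (y) x 35 mm, at the start in the trap under the cover. May be absent.
- crate: Small wooden offcut crate, open on top, fixed on the bench left of the trap: 209 (x) x 159 (y) x 70 mm, walls 9 mm, inside 191 x 141 mm with 18 mm posts in the corners, floor 8 mm above the bench. Origin: centre of its underside. The other side of the trap, its right, is bare bench from x = 0.35 to 0.73 m, up to the bench edge at y = -0.40 m, with timber leaning beyond the edge.
- screwdriver: Bystander: screwdriver with blue handle, 171 mm, on the front of the bench.
- spray_can: Bystander: orange and grey spray can, 185 mm high.
- battery: Bystander: green and black tool battery, 63 x 75 x 60 mm.

How it is judged:
By the outcome, as a careful person would: the job done as asked, in the order asked, and still so for the second after the job is handed in, with the robot touching nothing.
Of scrap_a, scrap_b, scrap_c only 1 to 3 are there at a start; the rules pass over those that are not, and their reading is None.
At some moment in a run one of cover may be knocked a few centimetres aside while the robot is not near it.
Once in a run the grip may slacken for a moment while it holds something.
It also fails if it takes over 208 s, if anything falls off the work surface, if the arm or the gripper's body presses on something with over 40 N, if the wrist force passes 120 N, or if a joint passes its speed limit or range.

## Working session

There is one attempt and no reset: what is moved stays moved. The work goes in short steps, Python scripts to look and compute and a tool call to move; the robot and the scene stay as the last step left them, time stands still between calls to the robot, and variables do not carry over. Pictures are saved under pics/ and viewed, at most 17 in all, crops included, and the job is handed in when it is done.

Besides the shell and the picture viewer there is one more tool, called in YAML: its name, and indented under it one key for each argument. play_rows: Moves the arm, as the interface text tells. Its arguments: {"type":"object","properties":{"translation":{"type":"array"},"rotation":{"type":"array"},"gripper":{"type":"array"},"force":{"type":"number"}},"required":["translation","rotation","gripper"]}

```bash
mkdir -p pics; ls; cat > h.py <<'E'
import numpy as np, cv2
from rig import ctrl, vision
from scipy.spatial.transform import Rotation as R
def snap(n,f):
    s=ctrl.sense(); c=vision.capture(n); cv2.imwrite(f'pics/{f}.png',cv2.cvtColor(c['pixels'],cv2.COLOR_RGB2BGR))
    h=c['pixels'].shape[0]; c['f']=h/2/np.tan(np.radians(c['vfov'])/2)
    if 'mount' in c:
        M=np.array(c['mount']); q=s['ee_rot']; Rt=R.from_quat([q[1],q[2],q[3],q[0]]).as_matrix()
        c['Rwc']=Rt@M[:3,:3]; c['o']=np.array(s['eef_pos'])+Rt@M[:3,3]
    else:
        Rc=cv2.Rodrigues(np.array(c['rvec'],float))[0]; c['Rwc']=Rc.T; c['o']=-Rc.T@np.array(c['tvec'],float).ravel()
    np.savez(f'pics/{f}.npz',f=c['f'],cx=c['cx'],cy=c['cy'],Rwc=c['Rwc'],o=c['o'])
    return c
def pt(f,u,v,z):
    c=np.load(f'pics/{f}.npz'); d=c['Rwc']@np.array([(u-c['cx'])/c['f'],(v-c['cy'])/c['f'],1.]); o=c['o']
    return o+d*(z-o[2])/d[2]
def proj(f,p):
    c=np.load(f'pics/{f}.npz'); q=c['Rwc'].T@(np.array(p,float)-c['o']); return c['f']*q[:2]/q[2]+[c['cx'],c['cy']]
def st():
    s=ctrl.sense(); print({k:np.round(s[k],3).tolist() for k in s if k not in('dq','tau')}); return s
# tool-frame row for a target (pos mm, tool yaw-from-current not included)
def go(p,Rt=None):
    s=ctrl.sense(); q=s['ee_rot']; R0=R.from_quat([q[1],q[2],q[3],q[0]])
    t=R0.inv().apply(np.array(p,float)-np.array(s['eef_pos']))/1000
    r=(R0.inv()*Rt).as_rotvec() if Rt is not None else np.zeros(3)
    print('T',t.round(4).tolist(),'R',r.round(4).tolist(), 'rows', np.abs(t).max()/.0625, np.linalg.norm(r)/.186)
# tool pointing down with tool y axis (closing) along world angle a (rad)
def down(a):
    y=np.array([np.cos(a),np.sin(a),0]); z=np.array([0,0,-1.]); x=np.cross(y,z)
    return R.from_matrix(np.array([x,y,z]).T)
E
python3 -c "
from h import *
s=st()
for n in('scene','side','wrist'):
    c=snap(n,n+'0'); print(n,c['f'],c['o'],c['cx'],c['cy'])
q=s['ee_rot'];print(R.from_quat([q[1],q[2],q[3],q[0]]).as_matrix().round(3)); print(c['mount'])
"
```

```text
pics
{'time_s': 0.0, 'joints': [0.939, 0.313, 1.498, -0.0, 1.331, -0.223], 'eef_pos': [208.553, 481.513, 230.705], 'ee_rot': [-0.0, 0.203, 0.979, -0.001], 'force': [-0.427, -0.576, 0.557], 'wrist_torque': [-0.005, -0.015, -0.012], 'grip_force': 0.0, 'grip_width': 1.002}
scene 541.284166944507 [  77.54432788 -362.17909432  929.0790354 ] 281.9091040804522 203.71725318963024
side 524.509573064501 [ 296.868412   -662.45263663  630.58540944] 277.8093899770779 215.05499437717165
wrist 314.2039236019504 [143.86958832 508.87875087 372.92621161] 276.5094149046019 209.14483276781382
[[-0.918  0.397 -0.001]
 [ 0.397  0.918 -0.001]
 [ 0.    -0.001 -1.   ]]
[[ 8.65313305e-04 -9.60027535e-01 -2.79904240e-01  7.02612564e+01]
 [ 9.99997109e-01  2.02804742e-04  2.39586462e-03 -7.93461150e-01]
 [-2.24333010e-03 -2.79905504e-01  9.60024935e-01 -1.42119703e+02]
 [ 0.00000000e+00  0.00000000e+00  0.00000000e+00  1.00000000e+00]]
```

View pics/scene0.png

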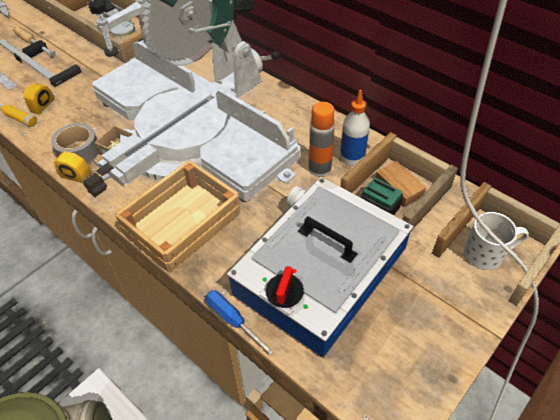

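View pics/side0.png

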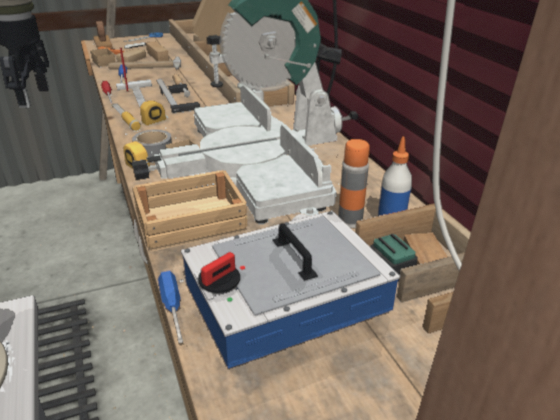

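Scene: trap's top corners are near (231,274), (324,338), (410,226), (321,180), the knob is at (285,288) and the handle at (328,237). Side: the same corners are near (183,247), (217,335), (393,277), (309,210), with the crate to the left of the trap.

```bash
python3 -c "
from h import *
for n,L in(('scene0',[(231,274),(324,338),(410,226),(321,180)]),('side0',[(183,247),(217,335),(393,277),(309,210)])):
    P=np.array([pt(n,*a,85)[:2] for a in L]); print(n,P.round(0).tolist(),P.mean(0), [np.linalg.norm(P[i]-P[(i+1)%4]).round() for i in range(4)], np.degrees(np.arctan2(*(P[2]-P[1])[::-1])),np.degrees(np.arctan2(*(P[3]-P[0])[::-1])))
print('grip bar ends',pt('scene0',292,268,128),pt('scene0',282,302,128), 'side',pt('side0',203,276,128),pt('side0',235,257,128))
print('crate',[pt('scene0',*a,70)[:2].round().tolist() for a in((118,211),(187,164),(239,204),(172,257))])
print('crate side',[pt('side0',*a,70)[:2].round().tolist() for a in((135,188),(223,173),(245,207),(145,214))])
"
```

```text
scene0 [[410.0, 74.0], [423.0, -134.0], [718.0, -113.0], [700.0, 95.0]] [562.91184155 -19.59652768] [np.float64(208.0), np.float64(296.0), np.float64(209.0), np.float64(290.0)] 4.032260473673376 4.157890345299687
side0 [[413.0, 85.0], [411.0, -138.0], [711.0, -118.0], [668.0, 116.0]] [550.69288613 -13.6072899 ] [np.float64(223.0), np.float64(301.0), np.float64(238.0), np.float64(257.0)] 3.872963784046594 6.905724323212116
grip bar ends [472.37189854 -20.61641175 128.        ] [410.29955351 -52.01006534 128.        ] side [415.21476257 -56.16113432 128.        ] [473.70007897 -29.00086354 128.        ]
crate [[372.0, 366.0], [556.0, 358.0], [548.0, 190.0], [369.0, 195.0]]
crate side [[368.0, 351.0], [562.0, 348.0], [562.0, 194.0], [370.0, 241.0]]
```

```bash
python3 -c "
from h import *
go([480,-25,260],down(np.radians(-71)))
"
```

```text
T [-0.4504, -0.357, -0.0289] R [-0.0007, 0.0009, 2.4012] rows 7.206425617247691 12.909541616086537
```

play_rows:
  translation:
    - [-0.05, -0.04, -0.01]
    - [-0.1, -0.08, -0.02]
    - [-0.15, -0.12, -0.03]
    - [-0.2, -0.16, -0.03]
    - [-0.25, -0.2, -0.03]
    - [-0.3, -0.24, -0.03]
    - [-0.35, -0.28, -0.03]
    - [-0.4, -0.32, -0.03]
    - [-0.45, -0.357, -0.03]
    - [-0.45, -0.357, -0.03]
  rotation:
    - [0, 0, 0.18]
    - [0, 0, 0.36]
    - [0, 0, 0.54]
    - [0, 0, 0.72]
    - [0, 0, 0.9]
    - [0, 0, 1.08]
    - [0, 0, 1.26]
    - [0, 0, 1.44]
    - [0, 0, 1.62]
    - [0, 0, 1.8]
  gripper: [-1, -1, -1, -1, -1, -1, -1, -1, -1, -1]

```text
time_s: 1.4
eef_pos: [480.6, -27.7, 260.6]
ee_rot: [-0.0, 0.895, 0.445, -0.0]
force: [-1.0, 0.8, -0.5]
grip_width: 1.002
grip_force: 0.0
```

play_rows:
  translation:
    - [0, 0, 0]
    - [0, 0, 0]
    - [0, 0, 0]
    - [0, 0, 0]
    - [0, 0, 0]
  rotation:
    - [0, 0, 0.18]
    - [0, 0, 0.36]
    - [0, 0, 0.54]
    - [0, 0, 0.6]
    - [0, 0, 0.6]
  gripper: [-1, -1, -1, -1, -1]

```text
time_s: 2.02
eef_pos: [479.6, -24.7, 261.1]
ee_rot: [-0.0, 0.986, 0.166, -0.0]
force: [0.6, 0.7, -0.5]
grip_width: 0.999
grip_force: 0.0
```

```bash
python3 -c "
from h import *
s=st(); snap('wrist','w1')
"
```

```text
{'time_s': 2.025, 'joints': [-0.296, 0.192, 1.575, 0.0, 1.375, 0.941], 'eef_pos': [479.624, -24.688, 261.126], 'ee_rot': [-0.0, 0.986, 0.166, -0.0], 'force': [0.645, 0.699, -0.526], 'wrist_torque': [0.047, -0.03, -0.006], 'grip_force': 0.0, 'grip_width': 0.999}
```

View pics/w1.png

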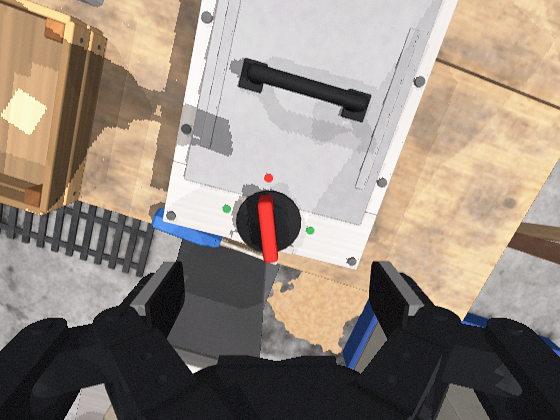

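The wrist view shows the green dots at (227,209) and (310,230), the red dot at (268,178), the knob bar from (265,196) to (271,261), the handle bar from (252,68) to (360,102), and the near rim corners at about (164,219) and (354,269).

```bash
python3 -c "
from h import *
P=lambda u,v,z:pt('w1',u,v,z)[:2]
g1,g2=P(227,209,85),P(310,230,85); print('dots',g1,g2,(g1+g2)/2,np.linalg.norm(g1-g2),np.degrees(np.arctan2(*(g1-g2)[::-1]))-90)
print('red',P(268,178,90))
a,b=P(265,197,128.5),P(271,258,128.5); print('bar',a,b,(a+b)/2,np.linalg.norm(a-b),np.degrees(np.arctan2(*(a-b)[::-1])))
a,b=P(252,70,131.5),P(362,102,131.5); print('handle',a,b,(a+b)/2,np.linalg.norm(a-b),np.degrees(np.arctan2(*(a-b)[::-1]))-90)
a,b=P(164,219,85),P(354,269,85); print('corners',a,b,(a+b)/2,np.linalg.norm(a-b),np.degrees(np.arctan2(*(a-b)[::-1]))-90)
"
```

```text
dots [442.91125659  17.13980708] [449.69774577 -73.88698717] [446.30450118 -28.37359004] 91.27942653032058 4.263790058677017
red [489.37414902 -12.9171462 ]
bar [479.20060537 -14.64195319] [424.31905823 -39.11259037] [451.7598318  -26.87727178] 60.08990181431806 24.031182529419187
handle [575.46467076  28.52428948] [581.99016975 -64.03872221] [578.72742025 -17.75721636] 92.79274361912351 4.03256106263396
corners [410.23097716  77.34116096] [ 422.65010054 -136.68189424] [416.44053885 -29.67036664] 214.38307485082203 3.3209801624106063
```

```bash
python3 -c "
from h import *
go([449,-27.5,103],down(np.radians(-69)))
"
```

```text
T [-0.0298, -0.0074, 0.1582] R [-0.0002, 0.0003, -0.0324] rows 2.5307219147371898 0.17408294868184973
```

play_rows:
  translation:
    - [-0.03, -0.007, 0.03]
    - [-0.03, -0.007, 0.06]
    - [-0.03, -0.007, 0.09]
    - [-0.03, -0.007, 0.12]
    - [-0.03, -0.007, 0.145]
    - [-0.03, -0.007, 0.158]
    - [-0.03, -0.007, 0.158]
    - [-0.03, -0.007, 0.158]
    - [-0.03, -0.007, 0.158]
    - [-0.03, -0.007, 0.158]
  rotation:
    - [0, 0, -0.03]
    - [0, 0, -0.03]
    - [0, 0, -0.03]
    - [0, 0, -0.03]
    - [0, 0, -0.03]
    - [0, 0, -0.03]
    - [0, 0, -0.03]
    - [0, 0, -0.03]
    - [0, 0, -0.03]
    - [0, 0, -0.03]
  gripper: [-0.2, -0.2, -0.2, -0.2, -0.2, -0.2, 1, 1, 1, 1]
  force: 50

```text
time_s: 3.32
eef_pos: [449.5, -27.6, 104.3]
ee_rot: [0.0, 0.984, 0.181, 0.001]
force: [-0.6, 3.6, 6.1]
grip_width: 0.155
grip_force: 49.6
```

play_rows:
  translation:
    - [0, 0, 0]
    - [0, 0, 0]
    - [0, 0, 0]
    - [0, 0, 0]
  rotation:
    - [0, 0, 0]
    - [0, 0, 0]
    - [0, 0, -0.05]
    - [0, 0, -0.1]
  gripper: [1, 1, 1, 1]

```text
time_s: 3.82
eef_pos: [449.5, -28.1, 104.2]
ee_rot: [0.001, 0.973, 0.23, 0.001]
force: [-3.1, -0.6, 6.8]
grip_width: 0.154
grip_force: 49.4
```

```bash
python3 -c "
from h import *
st()
"
```

```text
{'time_s': 3.825, 'joints': [-0.324, 0.305, 1.878, -0.0, 0.957, 0.783], 'eef_pos': [449.466, -28.124, 104.249], 'ee_rot': [0.001, 0.973, 0.23, 0.001], 'force': [-3.083, -0.601, 6.839], 'wrist_torque': [0.039, 0.517, -0.124], 'grip_force': 49.391, 'grip_width': 0.154}
```

play_rows:
  translation:
    - [0, 0, 0]
    - [0, 0, 0]
    - [0, 0, 0]
    - [0, 0, 0]
    - [0, 0, 0]
    - [0, 0, 0]
    - [0, 0, 0]
    - [0, 0, 0]
    - [0, 0, 0]
    - [0, 0, 0]
  rotation:
    - [0, 0, -0.14]
    - [0, 0, -0.28]
    - [0, 0, -0.42]
    - [0, 0, -0.56]
    - [0, 0, -0.7]
    - [0, 0, -0.84]
    - [0, 0, -0.98]
    - [0, 0, -1.1]
    - [0, 0, -1.19]
    - [0, 0, -1.19]
  gripper: [1, 1, 1, 1, 1, 1, 1, 1, 1, 1]

```text
time_s: 5.08
eef_pos: [445.9, -26.9, 104.4]
ee_rot: [-0.004, 0.677, 0.736, -0.002]
force: [-25.7, 5.3, 27.8]
grip_width: 0.154
grip_force: 52.6
```

```bash
python3 -c "
from h import *
s=st(); q=s['ee_rot']; print(np.degrees(R.from_quat([*q[1:],q[0]]).as_matrix()[:,1]))
"
```

```text
{'time_s': 5.075, 'joints': [-0.323, 0.303, 1.881, -0.001, 0.966, -0.406], 'eef_pos': [445.904, -26.895, 104.384], 'ee_rot': [-0.004, 0.677, 0.736, -0.002], 'force': [-25.662, 5.283, 27.787], 'wrist_torque': [0.95, 3.977, -0.397], 'grip_force': 52.633, 'grip_width': 0.154}
[57.0974054   4.74246415 -0.44908782]
```

play_rows:
  translation:
    - [0, -0.002, 0]
    - [0, -0.0035, 0]
    - [0, -0.0035, 0]
    - [0, -0.0035, -0.006]
    - [0, -0.0035, -0.012]
    - [0, -0.0035, -0.018]
    - [0, -0.0035, -0.024]
  rotation:
    - [0, 0, 0]
    - [0, 0, 0]
    - [0, 0, 0]
    - [0, 0, 0]
    - [0, 0, 0]
    - [0, 0, 0]
    - [0, 0, 0]
  gripper: [1, 1, 1, 1, 1, 1, 1]

```text
time_s: 5.95
eef_pos: [445.6, -28.4, 127.7]
ee_rot: [0.0, 0.677, 0.736, -0.0]
force: [0.4, 0.4, -2.4]
grip_width: 0.156
grip_force: 49.8
```

```bash
python3 -c "
from h import *
print(proj('scene0',[395,-220,0]),proj('side0',[395,-220,0]),pt('scene0',270,352,3))
go([395,-220,150]);go([395,-220,38])
"
```

```text
[350.9471046  402.52503806] [225.82625229 423.42829634] [370.97873792 -55.09711609   3.        ]
T [-0.1869, -0.0662, -0.0222] R [0.0, 0.0, 0.0] rows 2.9896094825597883 0.0
T [-0.1868, -0.0662, 0.0898] R [0.0, 0.0, 0.0] rows 2.988498670526998 0.0
```

play_rows:
  translation:
    - [0, 0, -0.03]
    - [0, 0, -0.05]
    - [-0.04, -0.01, -0.05]
    - [-0.08, -0.018, -0.05]
    - [-0.12, -0.025, -0.05]
    - [-0.16, -0.03, -0.05]
    - [-0.194, -0.036, -0.04]
    - [-0.194, -0.036, 0.0]
    - [-0.194, -0.036, 0.04]
    - [-0.194, -0.036, 0.07]
  rotation:
    - [0, 0, 0]
    - [0, 0, 0]
    - [0, 0, 0]
    - [0, 0, 0]
    - [0, 0, 0]
    - [0, 0, 0]
    - [0, 0, 0]
    - [0, 0, 0]
    - [0, 0, 0]
    - [0, 0, 0]
  gripper: [1, 1, 1, 1, 1, 1, 1, 1, 1, 1]

```text
time_s: 7.2
eef_pos: [425.2, -224.7, 56.1]
ee_rot: [-0.0, 0.678, 0.735, -0.0]
force: [1.0, 0.1, -2.6]
grip_width: 0.15
grip_force: 49.7
```

play_rows:
  translation:
    - [0, 0, 0.01]
    - [0, 0, 0.018]
    - [0, 0, 0.02]
    - [0, 0, 0.02]
  rotation:
    - [0, 0, 0]
    - [0, 0, 0]
    - [0, 0, 0]
    - [0, 0, 0]
  gripper: [1, 1, 1, 1]

```text
time_s: 7.7
eef_pos: [425.9, -224.8, 37.9]
ee_rot: [0.001, 0.677, 0.736, -0.0]
force: [0.2, 0.7, -1.4]
grip_width: 0.158
grip_force: 49.7
```

play_rows:
  translation:
    - [0, 0, 0.001]
    - [0, 0, 0.001]
    - [0, 0, 0.001]
    - [0, 0, 0.001]
    - [0, 0, -0.04]
    - [0, 0, -0.08]
    - [0, 0, -0.12]
    - [0, 0, -0.13]
  rotation:
    - [0, 0, 0]
    - [0, 0, 0]
    - [0, 0, 0]
    - [0, 0, 0]
    - [0, 0, 0]
    - [0, 0, 0]
    - [0, 0, 0]
    - [0, 0, 0]
  gripper: [1, -0.2, -0.2, -0.2, -0.2, -0.2, -0.2, -0.2]

```text
time_s: 8.7
eef_pos: [426.3, -225.1, 169.6]
ee_rot: [0.002, 0.677, 0.736, 0.0]
force: [1.1, 0.0, -0.1]
grip_width: 0.601
grip_force: 0.0
```

```bash
python3 -c "
from h import *
st();snap('side','s2')
go([579,-18.5,160],down(np.radians(4.1)))
go([579,-18.5,108],down(np.radians(4.1)))
"
```

```text
{'time_s': 8.7, 'joints': [-0.729, 0.277, 1.716, -0.0, 1.144, -0.811], 'eef_pos': [426.289, -225.058, 169.586], 'ee_rot': [0.002, 0.677, 0.736, 0.0], 'force': [1.064, 0.001, -0.146], 'wrist_torque': [0.038, 0.022, -0.05], 'grip_force': 0.0, 'grip_width': 0.601}
T [0.1932, 0.1692, 0.0092] R [0.0024, 0.0025, 0.0106] rows 3.0917994521482686 0.05972988378337557
T [0.1934, 0.1691, 0.0612] R [0.0024, 0.0025, 0.0106] rows 3.093896799311819 0.05972988378337557
```

View pics/s2.png

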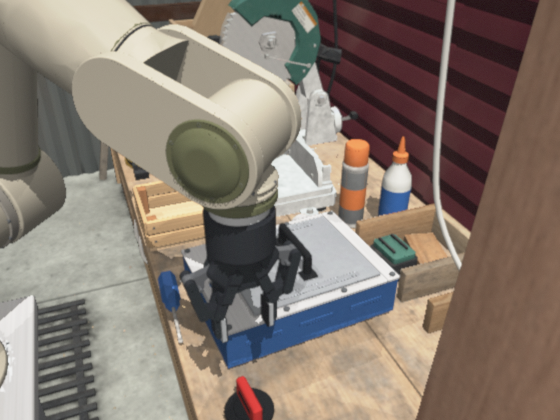

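The knob stands upright on the bench at (248,400), and the cover is still home. Next I'll grasp the handle.

play_rows:
  translation:
    - [0.04, 0.035, 0.0]
    - [0.08, 0.07, 0.0]
    - [0.12, 0.105, 0]
    - [0.16, 0.14, 0]
    - [0.1935, 0.169, 0]
    - [0.1935, 0.169, 0.02]
    - [0.1935, 0.169, 0.045]
    - [0.1935, 0.169, 0.061]
    - [0.1935, 0.169, 0.061]
    - [0.1935, 0.169, 0.061]
  rotation:
    - [0, 0, 0.01]
    - [0, 0, 0.01]
    - [0, 0, 0.01]
    - [0, 0, 0.01]
    - [0, 0, 0.01]
    - [0, 0, 0.01]
    - [0, 0, 0.01]
    - [0, 0, 0.01]
    - [0, 0, 0.01]
    - [0, 0, 0.01]
  gripper: [-0.2, -0.2, -0.2, -0.2, -0.2, -0.2, -0.2, -0.2, 1, 1]
  force: 110

```text
time_s: 10.0
eef_pos: [578.6, -18.0, 107.0]
ee_rot: [0.0, 0.681, 0.732, 0.0]
force: [0.1, -0.6, -0.4]
grip_width: 0.179
grip_force: 0.0
```

play_rows:
  translation:
    - [0, 0, 0]
    - [0, 0, 0]
    - [0, 0, 0]
    - [0, 0, 0]
  rotation:
    - [0, 0, 0]
    - [0, 0, 0]
    - [0, 0, 0]
    - [0, 0, 0]
  gripper: [1, 1, 1, 1]

```text
time_s: 10.5
eef_pos: [578.6, -18.0, 107.3]
ee_rot: [0.001, 0.681, 0.732, 0.0]
force: [-1.2, -0.3, 5.7]
grip_width: 0.127
grip_force: 108.4
```

play_rows:
  translation:
    - [0, 0.001, -0.003]
    - [0, 0.003, -0.0065]
    - [0, 0.003, -0.0098]
    - [0, 0.0045, -0.0145]
    - [0, 0.007, -0.0193]
    - [0, 0.009, -0.024]
    - [0, 0.0117, -0.0285]
    - [0, 0.0117, -0.0285]
  rotation:
    - [0.029, 0, 0]
    - [0.058, 0, 0]
    - [0.087, 0, 0]
    - [0.13, 0, 0]
    - [0.175, 0, 0]
    - [0.22, 0, 0]
    - [0.262, 0, 0]
    - [0.262, 0, 0]
  gripper: [1, 1, 1, 1, 1, 1, 1, 1]

```text
time_s: 11.5
eef_pos: [590.1, -16.9, 134.3]
ee_rot: [-0.089, 0.675, 0.726, -0.096]
force: [-1.1, 0.4, -2.4]
grip_width: 0.127
grip_force: 109.3
```

```bash
python3 -c "
from h import *
s=st();snap('side','s3')
q=s['ee_rot']; print(R.from_quat([*q[1:],q[0]]).as_matrix().round(3))
"
```

```text
{'time_s': 11.5, 'joints': [-0.197, 0.69, 1.192, -0.069, 1.512, -0.256], 'eef_pos': [590.066, -16.896, 134.259], 'ee_rot': [-0.089, 0.675, 0.726, -0.096], 'force': [-1.09, 0.425, -2.43], 'wrist_torque': [-0.034, -0.389, 0.032], 'grip_force': 109.257, 'grip_width': 0.127}
[[-0.072  0.963 -0.258]
 [ 0.997  0.07  -0.019]
 [ 0.    -0.259 -0.966]]
```

View pics/s3.png

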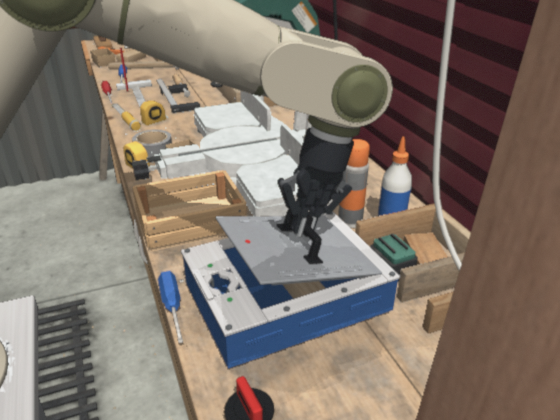

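The cover is tilted 15° with no resistance. Next I'll draw it back and lift it.

play_rows:
  translation:
    - [0, -0.007, 0.002]
    - [0, -0.014, 0.004]
    - [0, -0.021, 0.0055]
    - [0, -0.029, 0.0077]
    - [0, -0.032, -0.002]
    - [0, -0.0345, -0.012]
    - [0, -0.039, -0.028]
    - [0, -0.044, -0.047]
    - [0, -0.049, -0.066]
    - [0, -0.049, -0.066]
  rotation:
    - [0, 0, 0]
    - [0, 0, 0]
    - [0, 0, 0]
    - [0, 0, 0]
    - [0, 0, 0]
    - [0, 0, 0]
    - [0, 0, 0]
    - [0, 0, 0]
    - [0, 0, 0]
    - [0, 0, 0]
  gripper: [1, 1, 1, 1, 1, 1, 1, 1, 1, 1]

```text
time_s: 12.8
eef_pos: [560.4, -19.2, 213.2]
ee_rot: [-0.087, 0.676, 0.726, -0.095]
force: [0.5, -0.2, -4.8]
grip_width: 0.128
grip_force: 109.0
```

```bash
python3 -c "
from h import *
s=st()
D=down(np.radians(4.1))
go([597,-258,210],D); go([597,-258,40],D)
"
```

```text
{'time_s': 12.8, 'joints': [-0.21, 0.557, 1.206, -0.072, 1.627, -0.277], 'eef_pos': [560.432, -19.238, 213.202], 'ee_rot': [-0.087, 0.676, 0.726, -0.095], 'force': [0.525, -0.249, -4.787], 'wrist_torque': [0.025, -0.316, 0.04], 'grip_force': 109.005, 'grip_width': 0.128}
T [-0.2408, 0.0195, -0.0016] R [-0.2582, 0.0012, 0.0004] rows 3.8523539408240413 1.3884253875822297
T [-0.2406, 0.0629, 0.1628] R [-0.2582, 0.0012, 0.0004] rows 3.8493233569542076 1.3884253875822297
```

play_rows:
  translation:
    - [0, 0, -0.01]
    - [-0.03, 0.003, -0.005]
    - [-0.07, 0.007, -0.003]
    - [-0.11, 0.01, -0.002]
    - [-0.15, 0.013, -0.002]
    - [-0.19, 0.016, -0.002]
    - [-0.2408, 0.0195, -0.002]
    - [-0.2408, 0.03, 0.04]
    - [-0.2407, 0.041, 0.08]
    - [-0.2407, 0.052, 0.12]
  rotation:
    - [-0.08, 0, 0]
    - [-0.16, 0, 0]
    - [-0.2, 0, 0]
    - [-0.258, 0, 0]
    - [-0.258, 0, 0]
    - [-0.258, 0, 0]
    - [-0.258, 0, 0]
    - [-0.258, 0, 0]
    - [-0.258, 0, 0]
    - [-0.258, 0, 0]
  gripper: [1, 1, 1, 1, 1, 1, 1, 1, 1, 1]

```text
time_s: 14.05
eef_pos: [595.5, -257.6, 79.7]
ee_rot: [-0.002, 0.681, 0.732, -0.002]
force: [0.5, -0.7, -4.8]
grip_width: 0.125
grip_force: 108.9
```

```bash
python3 -c "
from h import *
s=st()
snap('scene','c4')
go([597,-258,38],down(np.radians(4.1)))
"
```

```text
{'time_s': 14.05, 'joints': [-0.587, 0.725, 1.258, -0.003, 1.164, -0.658], 'eef_pos': [595.496, -257.597, 79.695], 'ee_rot': [-0.002, 0.681, 0.732, -0.002], 'force': [0.546, -0.7, -4.751], 'wrist_torque': [-0.048, 0.052, -0.001], 'grip_force': 108.943, 'grip_width': 0.125}
T [-0.0025, 0.0042, 0.0354] R [-0.0132, -0.0069, 0.0002] rows 0.5666244640219266 0.07996650860163736
```

View pics/c4.png

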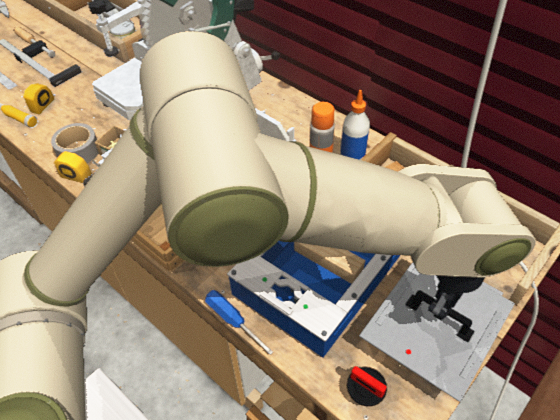

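play_rows:
  translation:
    - [0, 0, 0.015]
    - [0, 0, 0.03]
    - [0, 0, 0.037]
    - [0, 0, 0.041]
    - [0, 0, 0.043]
    - [0, 0, 0.043]
  rotation:
    - [0, 0, 0]
    - [0, 0, 0]
    - [0, 0, 0]
    - [0, 0, 0]
    - [0, 0, 0]
    - [0, 0, 0]
  gripper: [1, 1, 1, 1, 1, 1]

```text
time_s: 14.85
eef_pos: [596.1, -257.9, 39.2]
ee_rot: [-0.001, 0.681, 0.732, -0.001]
force: [0.1, 0.1, -4.6]
grip_width: 0.127
grip_force: 108.9
```

Not touching yet, so I'll lower it a bit more, then release.

play_rows:
  translation:
    - [0, 0, 0.002]
    - [0, 0, 0.004]
    - [0, 0, 0.005]
    - [0, 0, 0.005]
  rotation:
    - [0, 0, 0]
    - [0, 0, 0]
    - [0, 0, 0]
    - [0, 0, 0]
  gripper: [1, 1, 1, 1]

```text
time_s: 15.35
eef_pos: [596.0, -257.9, 35.3]
ee_rot: [-0.001, 0.681, 0.732, -0.002]
force: [-4.8, 3.1, 6.8]
grip_width: 0.128
grip_force: 110.5
```

play_rows:
  translation:
    - [0, 0, 0]
    - [0, 0, 0]
    - [0, 0, 0]
    - [0, 0, -0.04]
    - [0, 0, -0.09]
    - [0, 0, -0.14]
    - [0, 0, -0.19]
    - [0, 0, -0.22]
  rotation:
    - [0, 0, 0]
    - [0, 0, 0]
    - [0, 0, 0]
    - [0, 0, 0]
    - [0, 0, 0]
    - [0, 0, 0]
    - [0, 0, 0]
    - [0, 0, 0]
  gripper: [-0.2, -0.2, -0.2, -0.2, -0.2, -0.2, -1, -1]

```text
time_s: 16.35
eef_pos: [597.1, -258.0, 256.8]
ee_rot: [0.0, 0.681, 0.732, -0.001]
force: [0.4, 0.1, 0.1]
grip_width: 0.985
grip_force: 0.0
```

```bash
python3 -c "
from h import *
s=st()
go([560,-20,270],down(np.radians(4.1)))
"
```

```text
{'time_s': 16.35, 'joints': [-0.587, 0.59, 1.018, -0.002, 1.533, -0.658], 'eef_pos': [597.101, -257.951, 256.837], 'ee_rot': [0.0, 0.681, 0.732, -0.001], 'force': [0.406, 0.13, 0.114], 'wrist_torque': [0.005, -0.033, -0.004], 'grip_force': 0.0, 'grip_width': 0.985}
T [0.24, -0.0199, -0.0136] R [-0.0012, 0.0021, 0.0004] rows 3.8396040760468 0.01336558475285219
```

play_rows:
  translation:
    - [0.04, -0.003, -0.01]
    - [0.09, -0.006, -0.014]
    - [0.14, -0.01, -0.014]
    - [0.19, -0.015, -0.014]
    - [0.24, -0.02, -0.014]
    - [0.24, -0.02, -0.014]
  rotation:
    - [0, 0, 0]
    - [0, 0, 0]
    - [0, 0, 0]
    - [0, 0, 0]
    - [0, 0, 0]
    - [0, 0, 0]
  gripper: [-1, -1, -1, -1, -1, -1]

```text
time_s: 17.1
eef_pos: [559.2, -17.0, 268.5]
ee_rot: [-0.001, 0.68, 0.733, -0.001]
force: [-0.1, -0.5, -0.5]
grip_width: 1.002
grip_force: 0.0
```

```bash
python3 -c "
from h import *
s=st();snap('wrist','w5')
"
```

```text
{'time_s': 17.1, 'joints': [-0.239, 0.369, 1.323, -0.001, 1.452, -0.315], 'eef_pos': [559.204, -17.012, 268.497], 'ee_rot': [-0.001, 0.68, 0.733, -0.001], 'force': [-0.093, -0.509, -0.498], 'wrist_torque': [-0.021, -0.004, 0.039], 'grip_force': 0.0, 'grip_width': 1.002}
```

View pics/w5.png

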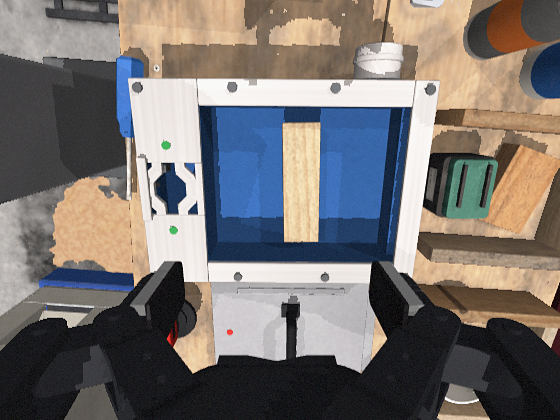

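The trap is open and I see one long offcut, corners (284,122), (320,124), (319,242), (283,241). The green dots are at (166,145) and (173,230).

```bash
python3 -c "
from h import *
P=np.array([pt('w5',*a,57)[:2] for a in((284,122),(320,124),(319,242),(283,241))]); print(P.round(1).tolist(),P.mean(0))
print([np.linalg.norm(P[i]-P[(i+1)%4]).round() for i in range(4)], np.degrees(np.arctan2(*(P[0]-P[3])[::-1]))-90,np.degrees(np.arctan2(*(P[1]-P[2])[::-1]))-90)
a,b=pt('w5',166,145,85),pt('w5',173,230,85);print('socket',(a+b)/2,np.degrees(np.arctan2(*(a-b)[::-1]))-90, a,b)
im=cv2.imread('pics/w5.png'); m=(im[...,0]<70)&(im[...,2]<70)
O=[pt('w5',*q,22)[:2].round() for q in((218,218),(385,218),(385,108),(218,108))];print(O)
"
```

```text
[[562.4, 49.5], [601.5, 50.5], [616.2, -86.4], [572.7, -88.5]] [588.20168877 -18.72137444]
[np.float64(39.0), np.float64(138.0), np.float64(44.0), np.float64(138.0)] 4.279705310422074 6.0985401530506635Traceback (most recent call last):
  File "<string>", line 5, in <module>
    a,b=pt('w5',166,145,85),pt('w5',173,230,85);print('socket',(a+b)/2,np.degrees(np.arctan2(*(a-b)[::-1]))-90, a,b)
                                                                                  ~~~~~~~~~~^^^^^^^^^^^^^^
TypeError: return arrays must be of ArrayType
```

```bash
python3 -c "
from h import *
go([588,-19,30],down(np.radians(5)))
"
```

```text
T [-0.0022, 0.0291, 0.2382] R [-0.0033, 0.0004, -0.013] rows 3.8115398331170973 0.07238042616497911
```

play_rows:
  translation:
    - [-0.002, 0.029, 0.04]
    - [-0.002, 0.029, 0.09]
    - [-0.002, 0.029, 0.14]
    - [-0.002, 0.029, 0.18]
    - [-0.002, 0.029, 0.21]
    - [-0.002, 0.029, 0.23]
    - [-0.002, 0.029, 0.238]
    - [-0.002, 0.029, 0.238]
    - [-0.002, 0.029, 0.238]
    - [-0.002, 0.029, 0.238]
  rotation:
    - [0, 0, -0.013]
    - [0, 0, -0.013]
    - [0, 0, -0.013]
    - [0, 0, -0.013]
    - [0, 0, -0.013]
    - [0, 0, -0.013]
    - [0, 0, -0.013]
    - [0, 0, -0.013]
    - [0, 0, -0.013]
    - [0, 0, -0.013]
  gripper: [-1, -1, -1, -1, -1, -1, -1, 1, 1, 1]
  force: 60

```text
time_s: 18.4
eef_pos: [588.5, -20.1, 31.1]
ee_rot: [-0.0, 0.676, 0.737, -0.001]
force: [0.5, -0.1, -1.0]
grip_width: 0.483
grip_force: 61.8
```

play_rows:
  translation:
    - [0, 0, 0]
    - [0, 0, 0]
    - [0, 0, -0.03]
    - [0, 0, -0.07]
    - [0, 0, -0.12]
    - [0, 0, -0.17]
    - [0, 0, -0.21]
  rotation:
    - [0, 0, 0]
    - [0, 0, 0]
    - [0, 0, 0]
    - [0, 0, 0]
    - [0, 0, 0]
    - [0, 0, 0]
    - [0, 0, 0]
  gripper: [1, 1, 1, 1, 1, 1, 1]

```text
time_s: 19.27
eef_pos: [588.5, -19.7, 242.1]
ee_rot: [-0.001, 0.676, 0.737, -0.001]
force: [-0.2, 0.9, -1.7]
grip_width: 0.48
grip_force: 61.9
```

```bash
python3 -c "
from h import *
st()
go([463,278,250],down(np.radians(88)))
"
```

```text
{'time_s': 19.275, 'joints': [-0.232, 0.45, 1.273, -0.001, 1.42, -0.317], 'eef_pos': [588.522, -19.681, 242.07], 'ee_rot': [-0.001, 0.676, 0.737, -0.001], 'force': [-0.239, 0.896, -1.687], 'wrist_torque': [0.001, -0.048, 0.006], 'grip_force': 61.888, 'grip_width': 0.48}
T [0.3073, -0.0998, -0.0078] R [-0.0024, -0.0016, -1.4508] rows 4.916366318565544 7.799760851028608
```

play_rows:
  translation:
    - [0.035, -0.012, -0.01]
    - [0.07, -0.024, -0.01]
    - [0.105, -0.036, -0.01]
    - [0.14, -0.048, -0.01]
    - [0.18, -0.06, -0.01]
    - [0.22, -0.072, -0.01]
    - [0.26, -0.085, -0.01]
    - [0.307, -0.1, -0.01]
    - [0.307, -0.1, -0.01]
    - [0.307, -0.1, -0.01]
  rotation:
    - [0, 0, -0.17]
    - [0, 0, -0.34]
    - [0, 0, -0.51]
    - [0, 0, -0.68]
    - [0, 0, -0.85]
    - [0, 0, -1.02]
    - [0, 0, -1.19]
    - [0, 0, -1.36]
    - [0, 0, -1.45]
    - [0, 0, -1.45]
  gripper: [1, 1, 1, 1, 1, 1, 1, 1, 1, 1]

```text
time_s: 20.52
eef_pos: [462.6, 277.9, 250.2]
ee_rot: [-0.002, 0.018, 1.0, -0.0]
force: [-0.1, 0.1, -0.8]
grip_width: 0.478
grip_force: 61.8
```

```bash
python3 -c "
from h import *
st();snap('wrist','w6')
"
```

```text
{'time_s': 20.525, 'joints': [0.323, 0.335, 1.418, 0.001, 1.393, -1.212], 'eef_pos': [462.609, 277.917, 250.194], 'ee_rot': [-0.002, 0.018, 1.0, -0.0], 'force': [-0.079, 0.138, -0.782], 'wrist_torque': [-0.005, -0.004, 0.03], 'grip_force': 61.804, 'grip_width': 0.478}
```

View pics/w6.png

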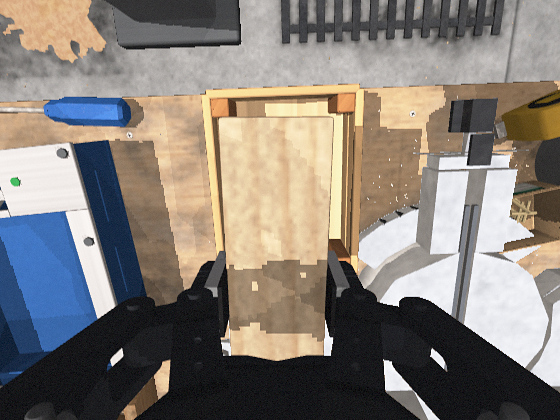

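The held offcut's front edge runs from (219,117) to (333,118). The crate's near outer corners are at (203,94) and (363,86).

```bash
python3 -c "
from h import *
a,b=pt('w6',203,94,70),pt('w6',363,86,70);print(a,b,np.linalg.norm(a-b),np.degrees(np.arctan2(*(b-a)[:2][::-1]))-90)
print(pt('w6',357,250,70), pt('w6',219,117,277),pt('w6',333,118,277))
"
```

```text
[367.24075676 209.76366991  70.        ] [365.39031243 364.01759284  70.        ] 154.26502157970964 0.6872925057675872
[535.80116614 364.36320885  70.        ] [391.33542703 259.38231639 277.        ] [393.08345438 299.61294705 277.        ]
```

play_rows:
  translation:
    - [-0.008, 0.007, 0.0]
    - [-0.008, 0.007, 0.05]
    - [-0.008, 0.007, 0.1]
    - [-0.008, 0.007, 0.14]
    - [-0.008, 0.007, 0.175]
    - [-0.008, 0.007, 0.2]
    - [-0.008, 0.007, 0.22]
    - [-0.008, 0.007, 0.23]
    - [-0.008, 0.007, 0.23]
  rotation:
    - [0, 0, -0.03]
    - [0, 0, -0.03]
    - [0, 0, -0.03]
    - [0, 0, -0.03]
    - [0, 0, -0.03]
    - [0, 0, -0.03]
    - [0, 0, -0.03]
    - [0, 0, -0.03]
    - [0, 0, -0.03]
  gripper: [1, 1, 1, 1, 1, 1, 1, 1, 1]

```text
time_s: 21.7
eef_pos: [470.5, 284.2, 19.9]
ee_rot: [-0.002, 0.003, 1.0, -0.0]
force: [-0.4, 1.0, -0.4]
grip_width: 0.48
grip_force: 61.9
```

play_rows:
  translation:
    - [0, 0, 0.001]
    - [0, 0, 0.001]
    - [0, 0, 0.001]
    - [0, 0, -0.04]
    - [0, 0, -0.09]
    - [0, 0, -0.14]
    - [0, 0, -0.19]
    - [0, 0, -0.24]
  rotation:
    - [0, 0, 0]
    - [0, 0, 0]
    - [0, 0, 0]
    - [0, 0, 0]
    - [0, 0, 0]
    - [0, 0, 0]
    - [0, 0, 0]
    - [0, 0, 0]
  gripper: [0.0, -0.35, -0.35, -0.35, -0.35, -0.35, -0.35, -0.35]

```text
time_s: 22.7
eef_pos: [470.9, 284.3, 262.3]
ee_rot: [-0.002, 0.003, 1.0, -0.0]
force: [-0.2, 0.3, -0.1]
grip_width: 0.671
grip_force: 0.0
```

```bash
python3 -c "
from h import *
st()
go([545,0,320],down(np.radians(4.1)))
"
```

```text
{'time_s': 22.7, 'joints': [0.33, 0.35, 1.365, 0.001, 1.429, -1.236], 'eef_pos': [470.922, 284.291, 262.271], 'ee_rot': [-0.002, 0.003, 1.0, -0.0], 'force': [-0.234, 0.258, -0.143], 'wrist_torque': [-0.03, 0.019, -0.049], 'grip_force': 0.0, 'grip_width': 0.671}
T [-0.0755, -0.2839, -0.058] R [-0.0026, -0.0027, 1.4934] rows 4.541794790108389 8.029312431976896
```

```bash
python3 -c "
from h import *
snap('wrist','w7')
go([545,-200,310],down(np.radians(4.1)))
"
```

```text
T [-0.0753, -0.4844, -0.042] R [0.0079, 0.0029, 1.4936] rows 7.750861805865919 8.030382256764746
```

play_rows:
  translation:
    - [-0.01, -0.05, -0.03]
    - [-0.02, -0.1, -0.05]
    - [-0.03, -0.15, -0.05]
    - [-0.04, -0.2, -0.05]
    - [-0.05, -0.25, -0.05]
    - [-0.06, -0.3, -0.05]
    - [-0.07, -0.35, -0.05]
    - [-0.075, -0.4, -0.05]
    - [-0.075, -0.45, -0.05]
    - [-0.075, -0.484, -0.05]
  rotation:
    - [0, 0, 0.17]
    - [0, 0, 0.34]
    - [0, 0, 0.51]
    - [0, 0, 0.68]
    - [0, 0, 0.85]
    - [0, 0, 1.02]
    - [0, 0, 1.19]
    - [0, 0, 1.36]
    - [0, 0, 1.493]
    - [0, 0, 1.493]
  gripper: [-0.2, -0.2, -0.2, -0.2, -0.2, -0.2, -0.2, -0.2, -0.2, -0.2]

```text
time_s: 24.0
eef_pos: [543.3, -202.1, 309.8]
ee_rot: [-0.001, 0.682, 0.731, -0.002]
force: [1.0, 1.0, 0.7]
grip_width: 0.6
grip_force: 0.0
```

play_rows:
  translation:
    - [0, 0, 0]
    - [0, 0, 0]
  rotation:
    - [0, 0, 0]
    - [0, 0, 0]
  gripper: [-0.2, -0.2]

```text
time_s: 24.25
eef_pos: [543.6, -199.4, 310.1]
ee_rot: [-0.001, 0.681, 0.732, -0.001]
force: [-0.2, -0.5, -0.3]
grip_width: 0.599
grip_force: 0.0
```

```bash
python3 -c "
from h import *
st();a=snap('wrist','w8')
b=cv2.imread('pics/w7.png'); c=cv2.imread('pics/w8.png')
cv2.imwrite('pics/m8.png',np.vstack([c,b[:180]]))
"
```

```text
{'time_s': 24.25, 'joints': [-0.553, 0.4, 1.174, -0.002, 1.571, -0.625], 'eef_pos': [543.621, -199.388, 310.074], 'ee_rot': [-0.001, 0.681, 0.732, -0.001], 'force': [-0.166, -0.479, -0.259], 'wrist_torque': [0.032, -0.022, -0.048], 'grip_force': 0.0, 'grip_width': 0.599}
```

View pics/m8.png

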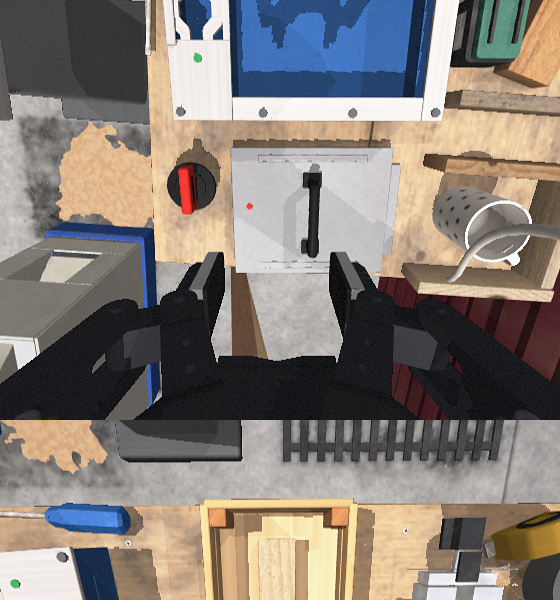

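The trap is empty and the offcut lies in the crate. The cover handle runs from (314,176) to (311,253), the knob bar from (189,165) to (187,213).

```bash
python3 -c "
from h import *
def ang(a,b): d=a-b; return np.degrees(np.arctan2(d[1],d[0]))-90
a,b=pt('w8',314,174,59.5),pt('w8',312,255,59.5);print('handle',(a+b)/2,np.linalg.norm(a-b),ang(a,b))
a,b=pt('w8',233,149,18),pt('w8',237,272,18);print('edge',(a+b)/2,np.linalg.norm(a-b),ang(a,b))
a,b=pt('w8',189,165,61),pt('w8',187,213,61);print('knob',(a+b)/2,np.linalg.norm(a-b),ang(a,b))
"
```

```text
handle [ 594.98265055 -248.630452     59.5       ] 110.9057010456875 4.695653748863194
edge [ 488.34512617 -266.48428779   18.        ] 185.30068731782822 3.8870085810408597
knob [ 432.29847613 -224.78682069   61.        ] 62.94403272491247 -2.5889082031338404
```

```bash
python3 -c "
from h import *
go([596.3,-258,36],down(np.radians(4.2)))
"
```

```text
T [-0.0626, 0.0492, 0.2741] R [-0.0036, -0.0, -0.0003] rows 4.385371743945679 0.01967120343273191
```

play_rows:
  translation:
    - [-0.03, 0.025, 0.05]
    - [-0.0626, 0.049, 0.1]
    - [-0.0626, 0.049, 0.15]
    - [-0.0626, 0.049, 0.2]
    - [-0.0626, 0.049, 0.24]
    - [-0.0626, 0.049, 0.265]
    - [-0.0626, 0.049, 0.274]
    - [-0.0626, 0.049, 0.274]
    - [-0.0626, 0.049, 0.274]
    - [-0.0626, 0.049, 0.274]
  rotation:
    - [0, 0, 0]
    - [0, 0, 0]
    - [0, 0, 0]
    - [0, 0, 0]
    - [0, 0, 0]
    - [0, 0, 0]
    - [0, 0, 0]
    - [0, 0, 0]
    - [0, 0, 0]
    - [0, 0, 0]
  gripper: [-0.2, -0.2, -0.2, -0.2, -0.2, -0.2, -0.2, -0.2, 1, 1]
  force: 115

```text
time_s: 25.55
eef_pos: [596.3, -259.2, 36.9]
ee_rot: [-0.001, 0.681, 0.732, -0.001]
force: [0.3, 0.1, 0.0]
grip_width: 0.181
grip_force: 0.0
```

play_rows:
  translation:
    - [0, 0, 0]
    - [0, 0, 0]
    - [0, 0, 0]
    - [0, 0, 0]
    - [0, 0, -0.02]
    - [0, 0, -0.06]
    - [0, 0, -0.11]
    - [0, 0, -0.16]
    - [0, 0, -0.18]
  rotation:
    - [0, 0, 0]
    - [0, 0, 0]
    - [0, 0, 0]
    - [0, 0, 0]
    - [0, 0, 0]
    - [0, 0, 0]
    - [0, 0, 0]
    - [0, 0, 0]
    - [0, 0, 0]
  gripper: [1, 1, 1, 1, 1, 1, 1, 1, 1]

```text
time_s: 26.68
eef_pos: [597.1, -259.2, 220.4]
ee_rot: [0.001, 0.681, 0.732, -0.001]
force: [-0.5, 0.2, -5.3]
grip_width: 0.126
grip_force: 112.9
```

```bash
python3 -c "
from h import *
s=st();snap('wrist','w9')
"
```

```text
{'time_s': 26.675, 'joints': [-0.588, 0.606, 1.085, -0.002, 1.449, -0.66], 'eef_pos': [597.052, -259.209, 220.364], 'ee_rot': [0.001, 0.681, 0.732, -0.001], 'force': [-0.487, 0.207, -5.261], 'wrist_torque': [-0.016, 0.026, -0.03], 'grip_force': 112.938, 'grip_width': 0.126}
```

View pics/w9.png

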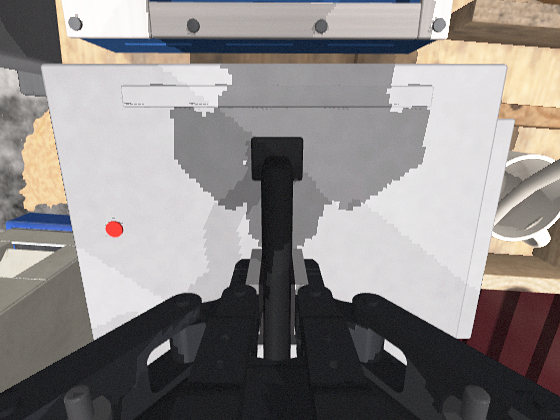

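The held cover's left edge runs from (42,66) to (506,66). I'll use it to check the cover's pose in the hand.

```bash
python3 -c "
from h import *
s=ctrl.sense();q=s['ee_rot'];Rt=R.from_quat([*q[1:],q[0]]).as_matrix()
for u,v in((42,66),(506,66),(95,338),(470,338)):
    p=pt('w9',u,v,202.5); print((Rt.T@(p-np.array(s['eef_pos']))).round(1))
"
```

```text
[  93.6 -109.4   18.7]
[ 93.8 107.5  19.1]
[ -56.8 -108.9   19.4]
[-56.9 116.9  19.7]
```

```bash
python3 -c "
from h import *
T=down(np.radians(4.15)); T=T*R.from_rotvec([.2582,0,0])
go([561.2,-20.5,215],T)
"
```

```text
T [0.2409, -0.0189, 0.0057] R [0.2599, 0.0043, -0.0009] rows 3.854984686708732 1.3974430464498229
```

play_rows:
  translation:
    - [0.04, -0.003, -0.005]
    - [0.08, -0.006, -0.005]
    - [0.12, -0.009, -0.005]
    - [0.16, -0.012, -0.005]
    - [0.2, -0.016, 0.0]
    - [0.241, -0.019, 0.005]
    - [0.241, -0.019, 0.006]
    - [0.241, -0.019, 0.006]
    - [0.241, -0.019, 0.006]
    - [0.241, -0.019, 0.006]
  rotation:
    - [0, 0, 0]
    - [0, 0, 0]
    - [0, 0, 0]
    - [0, 0, 0]
    - [0.07, 0, 0]
    - [0.14, 0, 0]
    - [0.2, 0.002, 0]
    - [0.26, 0.004, 0]
    - [0.26, 0.004, 0]
    - [0.26, 0.004, 0]
  gripper: [1, 1, 1, 1, 1, 1, 1, 1, 1, 1]

```text
time_s: 27.98
eef_pos: [560.1, -20.0, 209.9]
ee_rot: [-0.091, 0.675, 0.726, -0.095]
force: [-0.6, -0.3, -5.3]
grip_width: 0.124
grip_force: 113.2
```

```bash
python3 -c "
from h import *
s=st();
T=down(np.radians(4.15))*R.from_rotvec([.2582,0,0])
go([561.2,-20.5,160],T);go([561.2,-20.5,135],T)
snap('wrist','w10'); snap('side','s10'); 
a=cv2.imread('pics/s10.png')[150:380,120:460]; b=cv2.imread('pics/w10.png')
cv2.imwrite('pics/m10.png',cv2.resize(a,None,fx=2.2,fy=2.2))
"
```

```text
{'time_s': 27.975, 'joints': [-0.213, 0.561, 1.207, -0.069, 1.627, -0.28], 'eef_pos': [560.134, -20.014, 209.93], 'ee_rot': [-0.091, 0.675, 0.726, -0.095], 'force': [-0.642, -0.279, -5.312], 'wrist_torque': [0.044, -0.262, 0.054], 'grip_force': 113.166, 'grip_width': 0.124}
T [-0.0008, 0.014, 0.0479] R [-0.0048, -0.0042, -0.0] rows 0.7670775353361025 0.03440730328325919
T [-0.0009, 0.0205, 0.0721] R [-0.0048, -0.0042, -0.0] rows 1.1533169602070583 0.03440730328325919
```

View pics/m10.png

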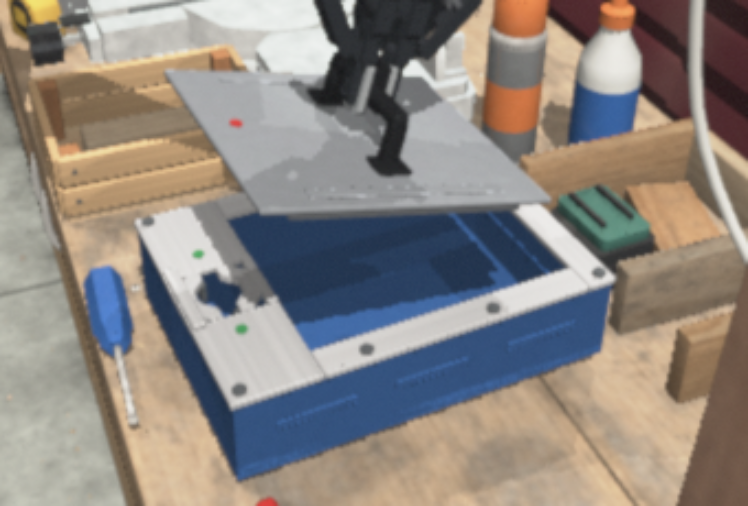

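The cover hangs tilted and aligned over the opening, and the trap is empty. I'll lower it now.

play_rows:
  translation:
    - [0, 0.004, 0.014]
    - [0, 0.008, 0.03]
    - [0, 0.012, 0.044]
    - [-0.001, 0.016, 0.058]
    - [-0.001, 0.0205, 0.072]
    - [-0.001, 0.0205, 0.072]
  rotation:
    - [0, 0, 0]
    - [0, 0, 0]
    - [0, 0, 0]
    - [0, 0, 0]
    - [0, 0, 0]
    - [0, 0, 0]
  gripper: [1, 1, 1, 1, 1, 1]

```text
time_s: 28.82
eef_pos: [561.9, -20.7, 134.7]
ee_rot: [-0.091, 0.675, 0.726, -0.095]
force: [2.5, 0.4, -2.3]
grip_width: 0.126
grip_force: 113.3
```

```bash
python3 -c "
from h import *
s=st()
T=down(np.radians(4.15))*R.from_rotvec([.2582,0,0])
go([590.1,-18.4,134],T)
"
```

```text
{'time_s': 28.825, 'joints': [-0.213, 0.629, 1.297, -0.07, 1.469, -0.269], 'eef_pos': [561.918, -20.695, 134.678], 'ee_rot': [-0.091, 0.675, 0.726, -0.095], 'force': [2.455, 0.37, -2.274], 'wrist_torque': [-0.04, -0.771, 0.008], 'grip_force': 113.288, 'grip_width': 0.126}
T [0.0003, 0.0275, -0.0067] R [-0.0043, -0.0039, -0.0001] rows 0.4396968387478669 0.03138303533398544
```

play_rows:
  translation:
    - [0, 0.004, -0.001]
    - [0, 0.009, -0.002]
    - [0, 0.014, -0.0035]
    - [0, 0.019, -0.0045]
    - [0, 0.024, -0.006]
    - [0, 0.028, -0.007]
    - [0, 0.028, -0.007]
  rotation:
    - [0, 0, 0]
    - [0, 0, 0]
    - [0, 0, 0]
    - [0, 0, 0]
    - [0, 0, 0]
    - [0, 0, 0]
    - [0, 0, 0]
  gripper: [1, 1, 1, 1, 1, 1, 1]

```text
time_s: 29.7
eef_pos: [590.8, -18.5, 134.4]
ee_rot: [-0.091, 0.675, 0.726, -0.094]
force: [-0.1, -0.4, -0.5]
grip_width: 0.126
grip_force: 113.7
```

```bash
python3 -c "
from h import *
s=st()
go([578.6,-19.3,107.3],down(np.radians(4.15)))
snap('side','s11'); 
a=cv2.imread('pics/s11.png')[150:380,120:460]
cv2.imwrite('pics/m11.png',cv2.resize(a,None,fx=2.2,fy=2.2))
"
```

```text
{'time_s': 29.7, 'joints': [-0.2, 0.692, 1.189, -0.066, 1.515, -0.26], 'eef_pos': [590.776, -18.499, 134.416], 'ee_rot': [-0.091, 0.675, 0.726, -0.094], 'force': [-0.146, -0.413, -0.48], 'wrist_torque': [-0.03, -0.617, -0.103], 'grip_force': 113.676, 'grip_width': 0.126}
T [-0.0, -0.0047, 0.0294] R [-0.2625, -0.004, -0.0004] rows 0.4696465859250407 1.411340406577097
```

View pics/m11.png

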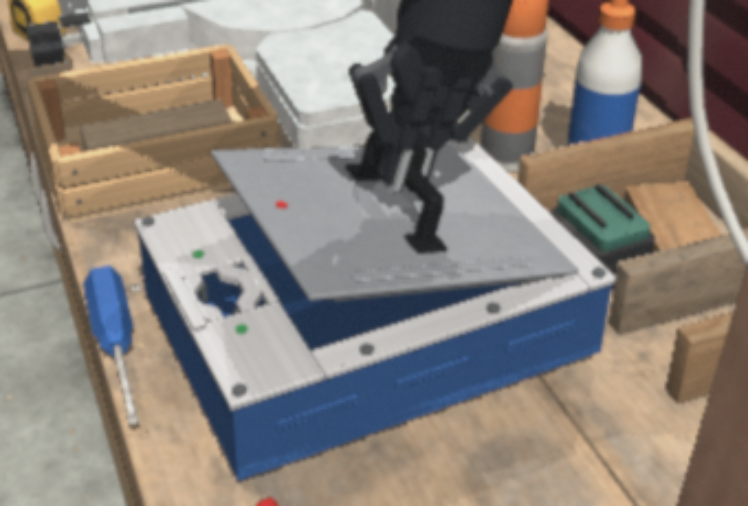

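The cover looks as it did right after the swing-up, so the tongue is under the lip. I'll swing it down.

play_rows:
  translation:
    - [0, -0.0011, 0.005]
    - [0, -0.0022, 0.0101]
    - [0, -0.003, 0.0152]
    - [0, -0.0035, 0.0203]
    - [0, -0.0042, 0.025]
    - [0, -0.0047, 0.0292]
    - [0, -0.0047, 0.0292]
    - [0, -0.0047, 0.0292]
  rotation:
    - [-0.044, 0, 0]
    - [-0.087, -0.002, 0]
    - [-0.13, -0.002, 0]
    - [-0.175, -0.003, 0]
    - [-0.22, -0.004, 0]
    - [-0.262, -0.004, 0]
    - [-0.262, -0.004, 0]
    - [-0.262, -0.004, 0]
  gripper: [1, 1, 1, 1, 1, 1, 1, 1]

```text
time_s: 30.75
eef_pos: [579.2, -19.3, 109.2]
ee_rot: [0.001, 0.681, 0.732, 0.001]
force: [1.6, 1.8, 9.4]
grip_width: 0.126
grip_force: 115.1
```

```bash
python3 -c "
from h import *
s=st()
q=s['ee_rot']; print(R.from_quat([*q[1:],q[0]]).as_matrix().round(3))
snap('side','s12'); 
a=cv2.imread('pics/s12.png')[150:380,120:460]
cv2.imwrite('pics/m12.png',cv2.resize(a,None,fx=2.2,fy=2.2))
"
```

```text
{'time_s': 30.75, 'joints': [-0.235, 0.547, 1.484, 0.0, 1.108, -0.307], 'eef_pos': [579.173, -19.283, 109.167], 'ee_rot': [0.001, 0.681, 0.732, 0.001], 'force': [1.567, 1.791, 9.414], 'wrist_torque': [0.252, -0.083, 0.022], 'grip_force': 115.091, 'grip_width': 0.126}
[[-0.072  0.997  0.002]
 [ 0.997  0.072 -0.   ]
 [-0.001  0.002 -1.   ]]
```

View pics/m12.png

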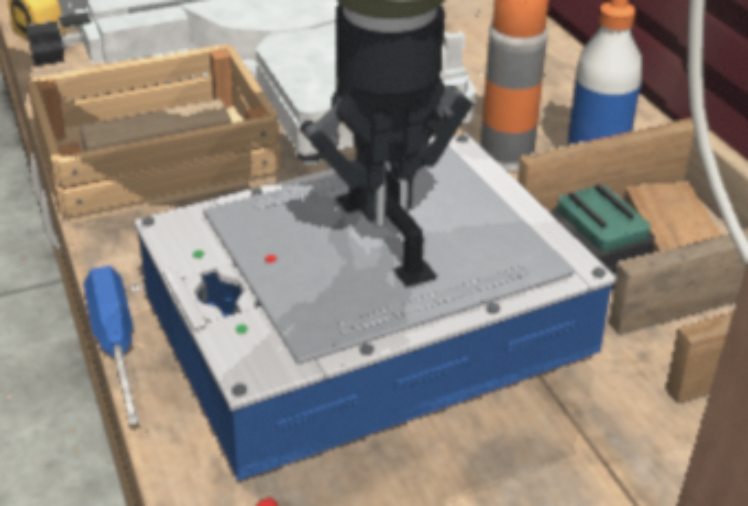

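The cover lies flat. I'll release it and verify from above.

play_rows:
  translation:
    - [0, 0, 0]
    - [0, 0, 0]
    - [0, 0, 0]
    - [0, 0, -0.04]
    - [0, -0.04, -0.09]
    - [-0.05, -0.08, -0.14]
    - [-0.08, -0.1, -0.17]
    - [-0.08, -0.1, -0.17]
    - [-0.08, -0.1, -0.17]
  rotation:
    - [0, 0, 0]
    - [0, 0, 0]
    - [0, 0, 0]
    - [0, 0, 0]
    - [0, 0, 0]
    - [0, 0, 0]
    - [0, 0, 0]
    - [0, 0, 0]
    - [0, 0, 0]
  gripper: [-0.2, -0.2, -0.2, -0.2, -0.2, -0.2, -0.2, -0.2, -0.2]

```text
time_s: 31.92
eef_pos: [484.3, -106.1, 277.2]
ee_rot: [-0.001, 0.681, 0.732, -0.001]
force: [0.8, 0.6, -0.6]
grip_width: 0.6
grip_force: 0.0
```

```bash
python3 -c "
from h import *
st();snap('wrist','w13')
"
```

```text
{'time_s': 31.925, 'joints': [-0.452, 0.219, 1.5, -0.001, 1.425, -0.523], 'eef_pos': [484.28, -106.079, 277.165], 'ee_rot': [-0.001, 0.681, 0.732, -0.001], 'force': [0.782, 0.573, -0.641], 'wrist_torque': [-0.018, -0.079, -0.016], 'grip_force': 0.0, 'grip_width': 0.6}
```

View pics/w13.png

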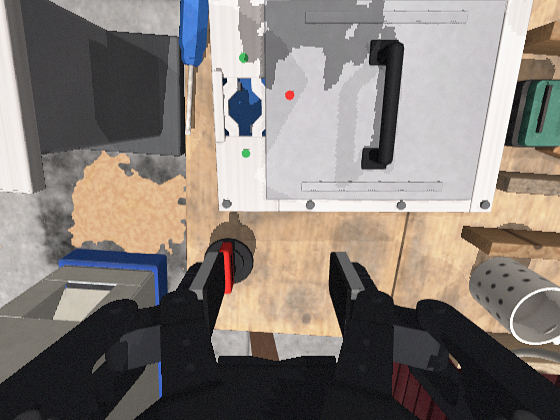

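The cover's near edge is at column 266, the green dots at (244,58) and (246,154), the handle runs from (392,42) to (378,166), and the knob is at about (228,262).

```bash
python3 -c "
from h import *
a,b=pt('w13',244,58,85),pt('w13',246,154,85);m=(a+b)/2;print('socket',m)
e=pt('w13',266,105,90); h=(pt('w13',392,42,131.5)+pt('w13',378,166,131.5))/2
y=np.radians(4.15);c,s=np.cos(y),np.sin(y)
for p in(e,h): d=p-m; print((d[0]*c+d[1]*s).round(1),(-d[0]*s+d[1]*c).round(1))
a,b=pt('w13',230,243,61),pt('w13',228,291,61);print('knob',(a+b)/2,np.linalg.norm(a-b))
print('expected knob px',proj('w13',[425.9+2.0,-192,61]),proj('w13',[427,-225,61]))
go([426.3,-225,60],down(np.radians(5)));go([426.3,-225,37.5],down(np.radians(5)))
"
```

```text
socket [446.98834773 -28.41933768  85.        ]
21.4 2.6
126.2 -0.8
knob [ 433.02385532 -219.89435095   61.        ] 66.40645521896735
expected knob px [225.49988362 246.71174305] [224.06624435 270.91979112]
T [-0.1151, -0.0658, 0.2168] R [-0.0035, -0.0012, -0.0149] rows 3.4680448675040467 0.08235908654323816
T [-0.1152, -0.0657, 0.2393] R [-0.0035, -0.0012, -0.0149] rows 3.8280423544079705 0.08235908654323816
```

The cover is home (near edge 21 mm from the socket axis, expected 20). Now the knob.

play_rows:
  translation:
    - [-0.04, -0.022, 0.03]
    - [-0.08, -0.044, 0.06]
    - [-0.115, -0.0635, 0.1]
    - [-0.115, -0.0635, 0.15]
    - [-0.115, -0.0635, 0.19]
    - [-0.115, -0.0635, 0.22]
    - [-0.115, -0.0635, 0.238]
    - [-0.115, -0.0635, 0.238]
    - [-0.115, -0.0635, 0.238]
    - [-0.115, -0.0635, 0.238]
  rotation:
    - [0, 0, -0.01]
    - [0, 0, -0.01]
    - [0, 0, -0.01]
    - [0, 0, -0.01]
    - [0, 0, -0.01]
    - [0, 0, -0.01]
    - [0, 0, -0.01]
    - [0, 0, -0.01]
    - [0, 0, -0.01]
    - [0, 0, -0.01]
  gripper: [-0.2, -0.2, -0.2, -0.2, -0.2, -0.2, -0.2, -0.2, 1, 1]
  force: 50

```text
time_s: 33.22
eef_pos: [429.1, -225.6, 40.5]
ee_rot: [-0.0, 0.677, 0.736, -0.001]
force: [-0.3, -1.0, 1.1]
grip_width: 0.181
grip_force: 0.5
```

play_rows:
  translation:
    - [0, 0, 0]
    - [0, 0, 0]
    - [0, 0, 0]
    - [0, 0, 0]
    - [0, 0, -0.03]
    - [0, 0, -0.07]
    - [0, 0, -0.11]
    - [0, 0, -0.13]
  rotation:
    - [0, 0, 0]
    - [0, 0, 0]
    - [0, 0, 0]
    - [0, 0, 0]
    - [0, 0, 0]
    - [0, 0, 0]
    - [0, 0, 0]
    - [0, 0, 0]
  gripper: [1, 1, 1, 1, 1, 1, 1, 1]

```text
time_s: 34.22
eef_pos: [429.3, -225.8, 171.7]
ee_rot: [0.0, 0.678, 0.736, -0.001]
force: [0.5, -0.2, -3.1]
grip_width: 0.151
grip_force: 54.7
```

```bash
python3 -c "
from h import *
st();snap('wrist','w14')
go([445.6,-28.4,160],down(np.radians(4.4)))
"
```

```text
{'time_s': 34.225, 'joints': [-0.726, 0.283, 1.702, -0.002, 1.156, -0.807], 'eef_pos': [429.28, -225.822, 171.657], 'ee_rot': [0.0, 0.678, 0.736, -0.001], 'force': [0.491, -0.158, -3.071], 'wrist_torque': [0.028, -0.018, -0.005], 'grip_force': 54.664, 'grip_width': 0.151}
T [0.196, 0.0318, 0.0127] R [0.0014, 0.0036, 0.0052] rows 3.13569878681385 0.034957651531052965
```

View pics/w14.png

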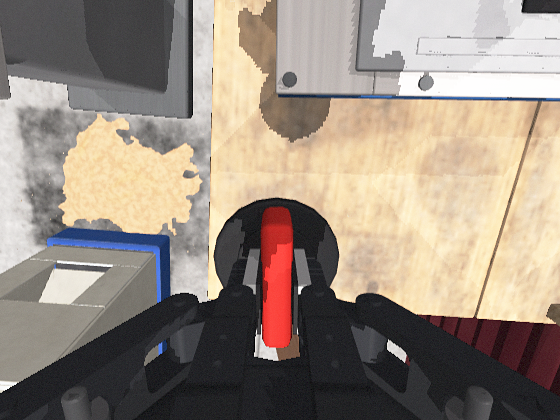

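play_rows:
  translation:
    - [0.04, 0.007, 0.0]
    - [0.08, 0.013, 0.0]
    - [0.12, 0.02, 0.0]
    - [0.16, 0.026, 0.0]
    - [0.195, 0.032, 0.005]
    - [0.195, 0.032, 0.012]
    - [0.195, 0.032, 0.012]
    - [0.195, 0.032, 0.012]
  rotation:
    - [0, 0, 0]
    - [0, 0, 0]
    - [0, 0, 0]
    - [0, 0, 0.005]
    - [0, 0, 0.005]
    - [0, 0, 0.005]
    - [0, 0, 0.005]
    - [0, 0, 0.005]
  gripper: [1, 1, 1, 1, 1, 1, 1, 1]

```text
time_s: 35.28
eef_pos: [445.0, -29.4, 157.7]
ee_rot: [-0.001, 0.68, 0.733, -0.001]
force: [-0.0, -0.1, -2.7]
grip_width: 0.153
grip_force: 54.5
```

```bash
python3 -c "
from h import *
st()
go([445.8,-29.2,112],down(np.radians(4.4)))
"
```

```text
{'time_s': 35.275, 'joints': [-0.329, 0.219, 1.827, -0.001, 1.097, -0.405], 'eef_pos': [444.96, -29.391, 157.71], 'ee_rot': [-0.001, 0.68, 0.733, -0.001], 'force': [-0.047, -0.117, -2.669], 'wrist_torque': [0.072, 0.018, -0.012], 'grip_force': 54.512, 'grip_width': 0.153}
T [0.0001, 0.001, 0.0457] R [-0.0023, 0.0001, -0.001] rows 0.7313315623837587 0.013380475257488372
```

play_rows:
  translation:
    - [0, 0.001, 0.01]
    - [0, 0.001, 0.02]
    - [0, 0.001, 0.026]
    - [0, 0.001, 0.032]
    - [0, 0.001, 0.038]
    - [0, 0.001, 0.044]
    - [0, 0.001, 0.048]
    - [0, 0.001, 0.05]
  rotation:
    - [0, 0, 0]
    - [0, 0, 0]
    - [0, 0, 0]
    - [0, 0, 0]
    - [0, 0, 0]
    - [0, 0, 0]
    - [0, 0, 0]
    - [0, 0, 0]
  gripper: [1, 1, 1, 1, 1, 1, 1, 1]

```text
time_s: 36.28
eef_pos: [445.8, -28.2, 107.9]
ee_rot: [-0.001, 0.679, 0.734, -0.001]
force: [-8.0, 8.0, 21.8]
grip_width: 0.146
grip_force: 57.8
```

play_rows:
  translation:
    - [0, 0, -0.001]
    - [0, 0, -0.001]
    - [0, 0, -0.001]
    - [0, 0, -0.001]
    - [0, 0, -0.001]
    - [0, 0, -0.001]
    - [0, 0, -0.001]
    - [0, 0, -0.001]
    - [0, 0, -0.001]
    - [0, 0, -0.001]
  rotation:
    - [0, 0, 0]
    - [0, 0, 0.13]
    - [0, 0, 0.27]
    - [0, 0, 0.41]
    - [0, 0, 0.55]
    - [0, 0, 0.69]
    - [0, 0, 0.83]
    - [0, 0, 0.97]
    - [0, 0, 1.1]
    - [0, 0, 1.2]
  gripper: [1, 1, 1, 1, 1, 1, 1, 1, 1, 1]

```text
time_s: 37.52
eef_pos: [447.0, -29.1, 109.2]
ee_rot: [0.001, 0.975, 0.22, 0.0]
force: [4.0, 1.0, -0.5]
grip_width: 0.149
grip_force: 54.5
```

play_rows:
  translation:
    - [0, 0, 0]
    - [0, 0, 0]
    - [0, 0, 0]
    - [0, 0, 0]
  rotation:
    - [0, 0, 0.06]
    - [0, 0, 0.11]
    - [0, 0, 0.15]
    - [0, 0, 0.15]
  gripper: [1, 1, 1, 1]

```text
time_s: 38.02
eef_pos: [446.4, -28.1, 109.0]
ee_rot: [-0.0, 0.989, 0.148, -0.0]
force: [2.4, 7.5, -1.1]
grip_width: 0.148
grip_force: 54.9
```

```bash
python3 -c "
from h import *
s=st();q=s['ee_rot'];m=R.from_quat([*q[1:],q[0]]).as_matrix();print(np.degrees(np.arctan2(m[1,1],m[0,1])))
"
```

```text
{'time_s': 38.025, 'joints': [-0.326, 0.292, 1.881, 0.001, 0.969, 0.947], 'eef_pos': [446.441, -28.124, 109.004], 'ee_rot': [-0.0, 0.989, 0.148, -0.0], 'force': [2.398, 7.457, -1.124], 'wrist_torque': [1.526, -0.712, 0.078], 'grip_force': 54.933, 'grip_width': 0.148}
-72.9753253546742
```

play_rows:
  translation:
    - [0, 0, 0.0]
    - [0, 0, 0.0]
    - [0, 0, 0.0]
  rotation:
    - [0, 0, 0.03]
    - [0, 0, 0.06]
    - [0, 0, 0.06]
  gripper: [1, 1, 1]

```text
time_s: 38.4
eef_pos: [446.3, -28.1, 109.0]
ee_rot: [-0.0, 0.993, 0.12, -0.0]
force: [2.6, 7.1, 0.3]
grip_width: 0.153
grip_force: 59.4
```

```bash
python3 -c "
from h import *
s=st();q=s['ee_rot'];m=R.from_quat([*q[1:],q[0]]).as_matrix();print(np.degrees(np.arctan2(m[1,1],m[0,1])))
"
```

```text
{'time_s': 38.4, 'joints': [-0.326, 0.292, 1.88, -0.0, 0.969, 1.005], 'eef_pos': [446.322, -28.129, 109.03], 'ee_rot': [-0.0, 0.993, 0.12, -0.0], 'force': [2.553, 7.134, 0.338], 'wrist_torque': [1.563, -0.569, 1.092], 'grip_force': 59.375, 'grip_width': 0.153}
-76.26389385381087
```

Torque rises and the pads open slightly, so the knob is at its stop. I'll unwind, release, retreat and check.

play_rows:
  translation:
    - [0, 0, 0.001]
    - [0, 0, 0.001]
    - [0, 0, 0.001]
    - [0, 0, 0.001]
    - [0, 0, -0.03]
    - [0, 0, -0.07]
    - [0, 0, -0.11]
    - [0, 0, -0.15]
    - [0.03, 0, -0.16]
    - [0.03, 0, -0.16]
  rotation:
    - [0, 0, -0.04]
    - [0, 0, -0.04]
    - [0, 0, -0.04]
    - [0, 0, -0.04]
    - [0, 0, -0.04]
    - [0, 0, -0.04]
    - [0, 0, -0.04]
    - [0, 0, -0.04]
    - [0, 0, -0.04]
    - [0, 0, -0.04]
  gripper: [1, -0.2, -0.2, -0.2, -0.2, -0.2, -0.2, -0.2, -0.2, -0.2]

```text
time_s: 39.65
eef_pos: [476.3, -21.5, 269.1]
ee_rot: [0.0, 0.99, 0.139, -0.0]
force: [-0.5, 0.4, -0.2]
grip_width: 0.599
grip_force: 0.0
```

```bash
python3 -c "
from h import *
s=st(); snap('wrist','w15')
"
```

```text
{'time_s': 39.65, 'joints': [-0.291, 0.179, 1.569, -0.001, 1.394, 1.002], 'eef_pos': [476.296, -21.457, 269.147], 'ee_rot': [0.0, 0.99, 0.139, -0.0], 'force': [-0.512, 0.405, -0.166], 'wrist_torque': [-0.078, -0.029, 0.022], 'grip_force': 0.0, 'grip_width': 0.599}
```

View pics/w15.png

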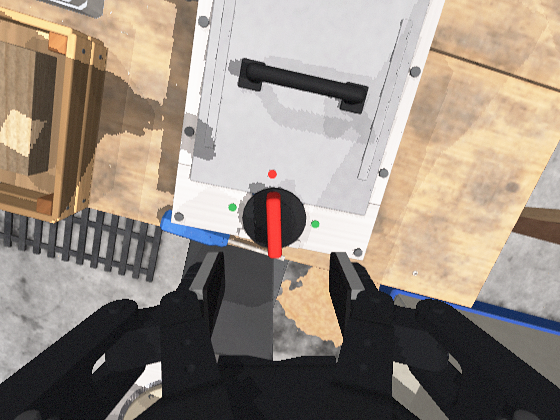

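The bar from (273,194) to (275,256) points at the red dot (272,174), and the cover is home and symmetric.

```bash
python3 -c "
from h import *
a,b=pt('w15',273,195,128.5),pt('w15',275,256,128.5);d=a-b;print('bar angle',np.degrees(np.arctan2(d[1],d[0])),np.linalg.norm(d),(a+b)/2)
print(ctrl.finish_job())
"
```

```text
bar angle 17.636366899660562 61.4373998129523 [448.99283856 -27.64720647 128.5       ]
the job is handed in; nothing more can be done
None
```

The job is handed in: the one offcut found in the trap is in the crate, the cover is back under the lip and flat, and the knob is turned to its locked stop (bar at 17.6° against about 19° expected).

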